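# Lock the pot clamp with its wing lock nut

## Robot

A 7-joint arm with a two-finger parallel gripper is mounted at the origin on the work surface. World frame = base frame: x ahead of the robot, y to its left, z up, the work surface at z = 0. Lengths are in m, angles in degrees, forces in N, time in s.
With the tool pointing down it reaches from about 0.4 to 0.85 m from the base axis. Payload 4.4 kg.
Tool frame: the origin (TCP) lies at the very end of the fingers, on their centre line; the grasp point (between the pads) lies env.tcp_to_grasp behind it (env.tcp_to_grasp is the distance from the TCP to the grasp point, in m); z points along the fingers, y is the direction in which the jaws open and shut (so a half turn about z gives the same grasp; the last joint's range is limited). The gripper opens to 94 mm and grips with 3 to 60 N. Pads are 16 mm wide; open, the fingers measure 119 mm over their backs; the gripper's body (75 mm by 177 mm) begins 78 mm behind the grasp point.
Start: joints at [66.646, 36.005, 2.206, 86.941, -1.547, 57.084, -1.146], TCP at [0.218, -0.612, 0.172] pointing down, gripper open.
Joint ranges: [-175.42, 175.42], [-21.48, 121.26], [-71.46, 75.88], [10.55, 141.38], [-63.04, 243.04], [13.31, 113.54], [-168.57, 168.57]. Speed limits (degrees/s): [147.25, 147.25, 180, 180, 180, 180, 180].

## Interface

Orientations are given as [roll, pitch, yaw] about the fixed x, y, z axes, in that order (R = Rz(yaw) Ry(pitch) Rx(roll)).
In Python, from workcell import env gives the robot as it stands. Calls block until the motion is done:
- env.move_ptp(position, orientation): joint-space move of the TCP to a pose.
- env.line_to(position, ori=None, max_speed=0.15, force_limit=None): straight line of the TCP; ori=None keeps the orientation; max_speed is the mean speed in m/s. With force_limit (N) it stops when the force on the tool has changed by that much, and returns True; else False.
- env.goto_joints(angles): joint-space move.
- env.grip(opening, effort=None): finger opening in m; effort is the grip in N (None keeps the last); returns when the fingers have stopped.
- env.hold(seconds).
- env.solve_ik(position, orientation): joint angles nearest the present ones, or None.
- env.read_state(): the state.
- env.grab_frame(name): name is "side" or "top"; returns (picture, depth): 384x512x3 uint8, red, green, blue; 384x512 float32, m along the optical axis (not along the pixel's ray), 0 where there is no reading.
- env.camera_params(name): a dict with "vfov" (degrees; the focal length in pixels is half the picture's height over the tangent of half this angle, whatever the lens; pixels are square), "cx", "cy" (the principal point, pixels), "R" (3x3) and "t" (3): a world point X has camera coordinates R X + t. Camera axes: x right, y down, z forward; pixel columns grow to the right and rows downward; lengths in m; the calibration is good to about 2 mm. A picture is of the moment at which its call begins. camera_params takes no time and is no camera call.
A pose or a line that the arm cannot do raises env.Unreachable and nothing moves.
- env.close_job(): hands the job in, once; it reports no verdict.
Trained networks look in the newest picture that a camera, given by its name, has taken for a name from the list of things; names that differ only in an ending like _2 or _b are one class to them, and where a whole thing is asked for, a point or a joint stands for the part that bears it (a point fixed in the world has none). Each returns a list of dicts, best first, with "conf" (0 to 1); they miss things now and then, are a little off and sometimes report something else, mostly with a low value. They report only what shows in the picture. A call takes as long as a camera call. They do not tell look-alikes from the thing itself.
- env.look_for(camera, name): "extent" ([left, top, right, bottom] in pixels, round what is visible of it).
The state is a dict: "time_s": time; "q": joint angles; "joint_vel": joint speeds; "joint_torque": joint torques, N m; "ee_pos": TCP position; "eef_rot": TCP orientation; "contact_force": force on the tool from outside, world axes, zero at the start; "wrist_torque": the same for the moment, N m; "width": finger opening in m.
Only numpy, scipy, OpenCV 4.12 (cv2) and the standard library are available. Lean on these libraries where they do the work, as an engineer would, in place of code of your own. Each camera call takes 0.05 s, during which the arm holds its last target.

## Task

The clamp's set screw is already holding the red boiler at the right pressure: lock that setting by running the brass wing lock nut down (clockwise seen from above) onto the spring washer and tightening it hand-firm against the clamp, to about 0.6 N m (some 12 N of push on a wing), not forcing it much beyond that. Do not turn the set screw or disturb the pot, gaskets and tools around it, then let go and leave the nut clear.

Things in the scene. Friction and masses are not known exactly. Their poses are not given: they have to be found in the camera images.
- clamp: Green cast C-clamp fixed to the counter. Origin on the vertical screw axis at table level, z up; base 190 x 130 x 16 mm (x -60 to +130), column at x 85 to 125 mm, and a 45 mm wide arm (top at z 141 mm) from it to a round boss of 26 mm radius about the screw axis, top at z 154 mm. Only washer, nut and screw stand higher.
- washer: Spring-steel washer, 50 mm across, 6 mm high, on the boss round the screw; origin at the centre of its underside (154 mm above the table), top at 160 mm. Once the nut touches it, the torque climbs from the drag by about 0.7 N m per rad and the nut stays tight when left. Taken to less than 0.4 N m it is loose, over 0.85 N m is forced; 0.6 is right.
- nut: Brass wing lock nut on the screw. Origin on the axis in its under face, z up; wings along +x and -x, each 12 mm thick, 18 to 66 mm off the axis, 10 to 36 mm above the under face; hub 46 mm across, 28 mm high. Right-hand thread, 16 mm per turn: clockwise from above runs it down. Starts 5 to 12 mm above the washer (2.2 to 4.4 rad to go). Drag 0.1 to 0.25 N m.
- screw_top (a point): Top of the steel set screw, on the axis, 224 mm above the table: a rod 18 mm across rising through the nut, with a knurled dark cap 23 mm across and 12 mm high at its top.
- set_screw (a joint): Angle of the set screw, rad, clockwise from above positive; 0 as it has been set. It turns if pushed with more than 0.25 N m. Leave it alone.
- moka_pot: Bystander: red enamel moka pot, 98 mm across the base, 180 mm high, black handle towards its +y; origin under its centre. Stands well to the robot's left of the clamp.
- funnel: Bystander: steel funnel basket standing on its 62 mm wide rim, 79 mm high; origin under its centre.
- pick: Bystander: brass pick lying along its x, 150 mm long, 12 mm thick; origin under its middle. In front of the clamp's base.
- screwdriver: Bystander: screwdriver lying along its x; to the robot's right.
- gasket_a: Bystander: black rubber gasket, 68 mm across, 6 mm thick, flat beside the clamp.
- gasket_b: Bystander: same kind of gasket, to the robot's left of the clamp.
- gasket_c: Bystander: same kind of gasket, to the robot's right of the clamp.
There are look-alikes about, which are no part of the job. There is more than one size of the clamp; the one meant has the size given above.

How it is judged:
By the outcome, as a careful person would: the job done as asked, in the order asked, and still so for the second after the job is handed in, with the robot touching nothing.
It also fails if it takes over 70 s, if anything falls off the work surface, if the arm or the gripper's body presses on something with over 40 N, if the wrist force passes 120 N, or if a joint passes its speed limit or range.

## Working session

There is one attempt and no reset: what is moved stays moved. The work goes in short steps, each a Python script; the robot and the scene stay as the last script left them, time stands still between calls to the robot, and variables do not carry over. Pictures are saved under pics/ and viewed, and the job is handed in when it is done.

```bash
ls; mkdir -p pics
python3 - <<'E'
from workcell import env
import cv2
for n in ("side","top"):
    im,d=env.grab_frame(n); cv2.imwrite(f"pics/{n}0.png",im[:,:,::-1])
    p=env.camera_params(n); print(n,p)
    for o in ("clamp","nut","washer","screw_top"):
        print(o,[(round(x['conf'],2),[round(v) for v in x['extent']]) for x in env.look_for(n,o)])
s=env.read_state(); print(s, env.tcp_to_grasp)
E
```

```text
pics
side {'vfov': 43.71948235716415, 'cx': 250.93748022268332, 'cy': 195.89074585671003, 'R': array([[-0.83619299, -0.54819576,  0.01620764],
       [-0.37514716,  0.55017559, -0.74603714],
       [ 0.40005735, -0.62991128, -0.66570706]]), 't': array([0.38735886, 0.31036461, 1.28152617])}
clamp [(0.84, [152, 182, 226, 264]), (0.73, [186, 272, 245, 329]), (0.7, [274, 150, 375, 247])]
nut [(0.78, [310, 148, 374, 176]), (0.68, [206, 277, 245, 289]), (0.53, [184, 184, 208, 217])]
washer [(0.53, [328, 169, 349, 187]), (0.51, [186, 208, 198, 215]), (0.42, [216, 285, 232, 291])]
screw_top [(0.79, [328, 142, 349, 208]), (0.48, [187, 190, 201, 232]), (0.42, [217, 267, 226, 304])]
top {'vfov': 42.09378704303071, 'cx': 253.6042359176046, 'cy': 186.0358532528837, 'R': array([[ 0.00684154, -0.99997515, -0.00170246],
       [-0.99550873, -0.0066502 , -0.09443591],
       [ 0.09442224,  0.0023409 , -0.99552949]]), 't': array([-0.03421424,  0.50376516,  1.45787082])}
clamp [(0.82, [255, 194, 346, 298]), (0.71, [174, 108, 234, 183]), (0.64, [132, 194, 175, 251])]
nut [(0.72, [186, 128, 216, 171]), (
[... 161 characters left out ...]
271])]
{'time_s': 0.5, 'q': array([66.64725875, 36.00375263,  2.20448827, 86.9436428 , -1.54619958,
       57.08330549, -1.14448064]), 'joint_vel': array([-0.05927946, -0.11139253, -0.14680424, -0.06211591, -0.06822628,
        0.08790913, -0.11514795]), 'joint_torque': array([-9.21234023e-04, -5.49139845e+01,  1.14180900e+00, -1.86775786e+01,
       -5.23168780e-02,  1.67240517e-02,  7.18499973e-05]), 'ee_pos': array([ 0.21789046, -0.61237855,  0.1724714 ]), 'eef_rot': array([-1.79998911e+02, -2.21898591e-03,  1.95841719e+01]), 'contact_force': array([-0.02591412,  0.16403353, -0.06390417]), 'wrist_torque': array([-0.00892456, -0.05486092, -0.00342473]), 'width': 0.09383565550325793} 0.0188
```

```bash
cat > h.py <<'E'
from workcell import env
import numpy as np, cv2
def cloud(n):
    im,d=env.grab_frame(n); p=env.camera_params(n)
    f=192/np.tan(np.radians(p['vfov']/2))
    v,u=np.mgrid[:384,:512]
    c=np.stack([(u-p['cx'])/f*d,(v-p['cy'])/f*d,d],-1)
    return im,d,(c-p['t'])@p['R']   # R^T(c-t)
E
python3 - <<'E'
import cv2
for n in("side","top"):
    a=cv2.imread(f"pics/{n}0.png"); cv2.imwrite(f"pics/{n}0b.png",cv2.resize(a,(800,600),interpolation=cv2.INTER_CUBIC))
E
python3 - <<'E'
from h import *
im,d,P=cloud("top")
for b in ([255,194,346,298],[174,108,234,183],[132,194,175,251]):
    w=P[b[1]:b[3],b[0]:b[2]].reshape(-1,3); z=w[:,2]
    print(b,[ (round(t,3),int(((z>t)&(z<t+.01)).sum()),w[(z>t)&(z<t+.01)].mean(0).round(3)) for t in np.arange(0.01,.26,.01) if ((z>t)&(z<t+.01)).sum()>3])
E
```

```text
[255, 194, 346, 298] [(np.float64(0.01), 857, array([ 0.331, -0.161,  0.018])), (np.float64(0.02), 1647, array([ 0.33 , -0.164,  0.023])), (np.float64(0.03), 76, array([ 0.322, -0.166,  0.033])), (np.float64(0.04), 41, array([ 0.29 , -0.151,  0.045])), (np.float64(0.05), 31, array([ 0.295, -0.152,  0.054])), (np.float64(0.06), 34, array([ 0.28 , -0.156,  0.065])), (np.float64(0.07), 49, array([ 0.283, -0.16 ,  0.075])), (np.float64(0.08), 18, array([ 0.308, -0.136,  0.084])), (np.float64(0.09), 5, array([ 0.353, -0.114,  0.093])), (np.float64(0.1), 83, array([ 0.283, -0.182,  0.108])), (np.float64(0.11), 289, array([ 0.28 , -0.183,  0.114])), (np.float64(0.12), 5, array([ 0.384, -0.121,  0.123])), (np.float64(0.14), 5, array([ 0.373, -0.109,  0.145])), (np.float64(0.15), 7, array([ 0.341, -0.127,  0.155])), (np.float64(0.16), 18, array([ 0.332, -0.135,  0.165])), (np.float64(0.17), 34, array([ 0.375, -0.13 ,  0.177])), (np.float64(0.18), 777, array([ 0.376, -0.144,  0.187])), (np.float64(0.19), 334, array([ 0.378, -0.142,  0.192])), (np.float64(0.2), 31, array([ 0.296, -0.176,  0.206
[... 1633 characters left out ...]
(np.float64(0.05), 38, array([0.381, 0.241, 0.057])), (np.float64(0.06), 113, array([0.38 , 0.244, 0.064])), (np.float64(0.07), 7, array([0.44 , 0.266, 0.075])), (np.float64(0.08), 12, array([0.422, 0.258, 0.087])), (np.float64(0.09), 43, array([0.418, 0.261, 0.097])), (np.float64(0.1), 261, array([0.426, 0.276, 0.105])), (np.float64(0.11), 32, array([0.39 , 0.252, 0.115])), (np.float64(0.12), 12, array([0.377, 0.241, 0.123])), (np.float64(0.13), 36, array([0.375, 0.251, 0.136])), (np.float64(0.14), 60, array([0.374, 0.252, 0.146])), (np.float64(0.15), 96, array([0.376, 0.255, 0.154])), (np.float64(0.16), 30, array([0.375, 0.254, 0.166])), (np.float64(0.17), 4, array([0.376, 0.256, 0.171]))]
```

View pics/top0b.png

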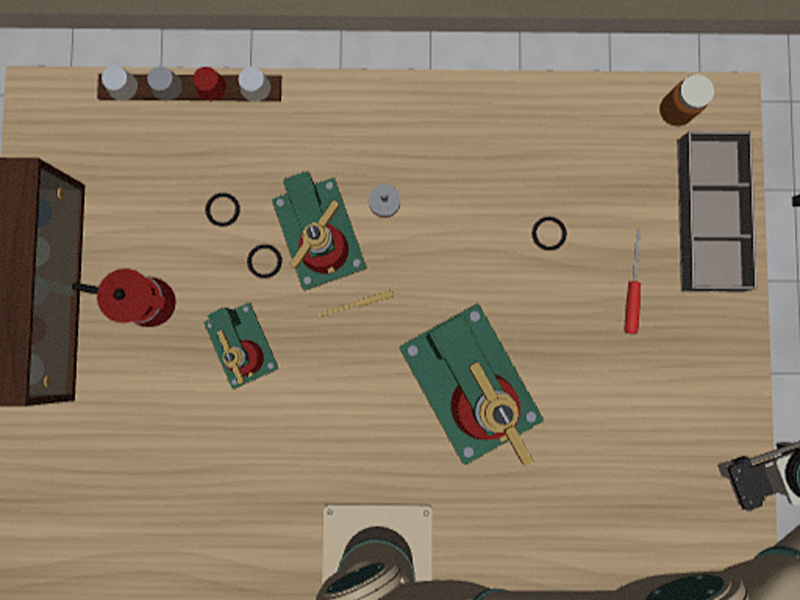

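View pics/side0b.png

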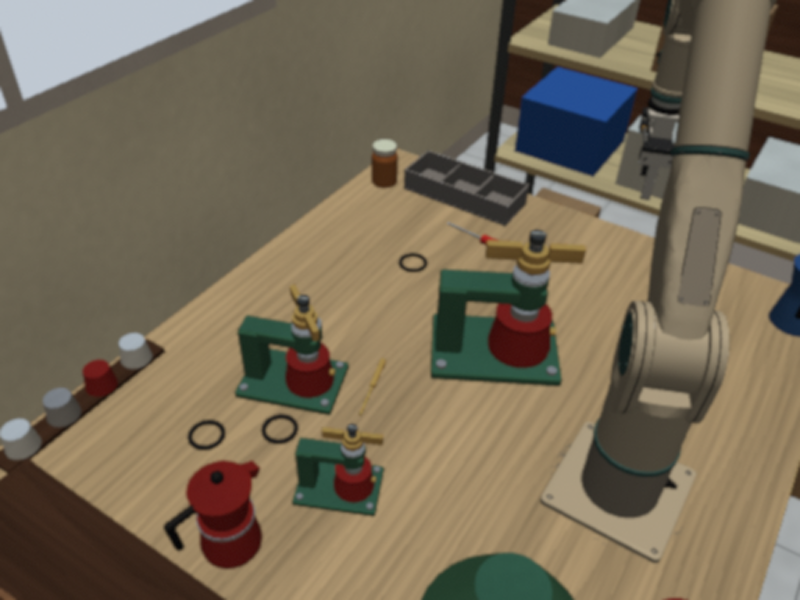

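The candidates are three clamps in the top picture (800x600 scale): small at (240,345) with its cap at z≈0.17, medium at (318,232) with its arm top at 0.14 and cap at 0.225, and large at (475,385) with its cap at 0.25. The medium one fits the given sizes (141 and 224 mm). I'll confirm it in a crop and measure the axis and wing angle.

Run:
```python
from h import *
for n,c in (("top",(200,150)),("side",(190,220))):
    im,d,P=cloud(n)
    x,y=c; cr=im[y-50:y+50,x-50:x+50,::-1]
    cv2.imwrite(f"pics/crop_{n}.png",cv2.resize(cr,(600,600),interpolation=cv2.INTER_CUBIC))
    near=np.hypot(P[...,0]-.58,P[...,1]-.107)<.1
    hsv=cv2.cvtColor(im,cv2.COLOR_RGB2HSV)
    brass=(hsv[...,0]>14)&(hsv[...,0]<32)&(hsv[...,1]>90)
    cap=P[near&(P[...,2]>.219)&(P[...,2]<.23)]
    print(n,"cap",len(cap),cap.mean(0).round(4),((cap.min(0)+cap.max(0))/2).round(4))
    m=near&brass&(P[...,2]>.175)&(P[...,2]<.215)
    w=P[m]; print("brass",len(w),w.mean(0).round(4),np.percentile(w[:,2],[5,25,50,75,95]).round(4))
    if n=="top":
        C=((cap.min(0)+cap.max(0))/2)[:2]
    for zl in (.19,):
        t=w[w[:,2]>zl]
        r=np.hypot(*(t[:,:2]-C).T); t=t[r>.03]; print("wing z",np.percentile(t[:,2],[10,50,90]).round(4),len(t))
        u,s,vt=np.linalg.svd(t[:,:2]-t[:,:2].mean(0)); print("ang",np.degrees(np.arctan2(vt[0,1],vt[0,0])),"span",np.ptp((t[:,:2]-t[:,:2].mean(0))@vt[0]))
        p=(t[:,:2]-C)@vt[0]; q=(t[:,:2]-C)@vt[1]; print("mid",(p.min()+p.max())/2,q[p>0].mean(),q[p<0].mean())
```

```text
top cap 55 [0.5817 0.1081 0.2239] [0.5815 0.1081 0.2241]
brass 332 [0.5799 0.1064 0.1983] [0.1812 0.194  0.2008 0.2052 0.2081]
wing z [0.1991 0.2048 0.2078] 143
ang 146.73728547789673 span 0.1312174456702333
mid -4.512763337635728e-05 0.0005149255877965502 0.0005420370004813014
side cap 42 [0.5817 0.1105 0.2234] [0.5832 0.1099 0.2242]
brass 280 [0.5762 0.1179 0.1948] [0.1803 0.1873 0.1962 0.2027 0.2056]
wing z [0.1933 0.203  0.2053] 115
ang 147.16831391241192 span 0.13303694413143036
mid 0.0008284839678667291 0.0035854040167683393 0.003375223479724703
```

```bash
python3 -c "
import cv2,numpy as np
a=cv2.imread('pics/crop_top.png');b=cv2.imread('pics/crop_side.png')
cv2.imwrite('pics/crops.png',cv2.resize(np.hstack([a,b]),(800,400)))"
```

```text
(no output)
```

View pics/crops.png

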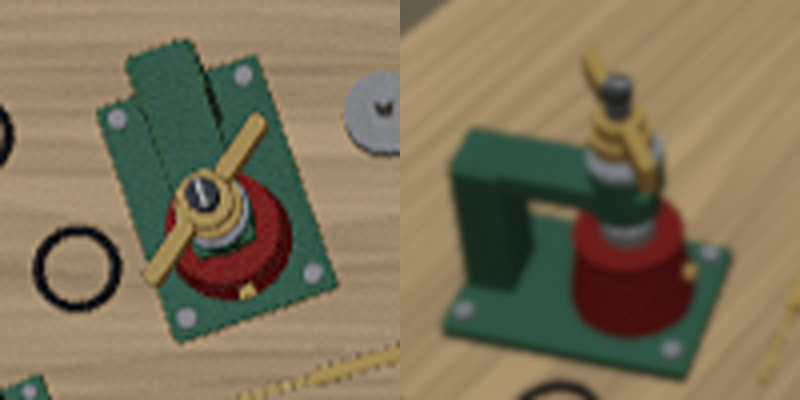

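The crop confirms it: the medium clamp, cap at (200,195) in the crop, wings running up-right to down-left, 132 mm across. The wing top at 0.206 puts the under face about 10 mm above the washer. I'll open the fingers about the axis and push both wings as a couple, turning joint 7 only.

Run:
```python
from h import *
for yaw in range(-180,180,20):
    q=env.solve_ik([.5818,.1085,.165],[180,0,yaw])
    print(yaw,(yaw-90), None if q is None else np.round(q,1))
```

```text
-180 -270 [ 13.   37.2 -43.2  96.3  29.2  58.3  49.9]
-160 -250 [ 21.2  43.6 -60.7  96.1  41.3  65.7  59.1]
-140 -230 [ 21.2  43.6 -60.7  96.1  41.3  65.7  79.1]
-120 -210 [ 21.2  43.6 -60.7  96.1  41.3  65.7  99.1]
-100 -190 [ 21.2  43.6 -60.7  96.1  41.3  65.7 119.1]
-80 -170 [ -48.4   47.4   65.6   98.1  -46.9   66.6 -139.2]
-60 -150 [ -23.3   32.4   15.8   97.4  -10.7   51.7 -153.2]
-40 -130 [ -18.9   31.8    8.8   97.3   -5.9   51.3 -137.7]
-20 -110 [ -14.5   31.6    1.9   97.1   -1.3   51.3 -122.1]
0 -90 [ -11.    31.6   -3.6   97.     2.4   51.5 -105.5]
20 -70 [ -8.2  31.7  -7.9  96.9   5.3  51.7 -88.3]
40 -50 [ -5.5  32.  -12.1  96.8   8.1  52.  -70.9]
60 -30 [ -3.   32.3 -16.1  96.8  10.8  52.5 -53.3]
80 -10 [ -0.3  32.7 -20.3  96.7  13.6  53.  -36. ]
100 10 [  2.5  33.3 -25.   96.6  16.7  53.8 -18.8]
120 30 [  5.3  34.1 -29.6  96.5  19.8  54.7  -1.7]
140 50 [  8.   35.  -34.2  96.4  22.9  55.7  15.5]
160 70 [ 10.6  36.  -38.7  96.4  26.1  56.9  32.7]
```

Run:
```python
from h import *
s=env.read_state(); p=s['ee_pos'].copy(); p[2]=.36
env.line_to(p,max_speed=.25)
qh=np.array(env.solve_ik([.5818,.1085,.34],[180,0,-20])); print(qh.round(1))
off=160-qh[6]; print(off)
yaw=(-20+off)%360; yaw-=360*(yaw>180)
qh[6]=160
env.goto_joints(qh)
s=env.read_state(); print(s['time_s'],s['ee_pos'],s['eef_rot'],s['q'].round(1))
q=np.array(env.solve_ik([.5818,.1085,.165],s['eef_rot'])); print(q.round(2))
im,d,P=cloud("top"); cv2.imwrite("pics/hover.png",im[80:230,100:300,::-1].repeat(4,0).repeat(4,1))
```

```text
[   2.7   24.9  -25.4   81.3   10.7   76.1 -133.2]
293.20118284878015
4.3917 [0.58203333 0.10751539 0.33987239] [ 1.79994048e+02 -2.80352407e-02 -8.68982996e+01] [  2.7  25.  -25.3  81.3  10.7  76.2 160. ]
[  1.3   33.07 -23.04  96.63  15.45  53.47 155.44]
```

View pics/hover.png

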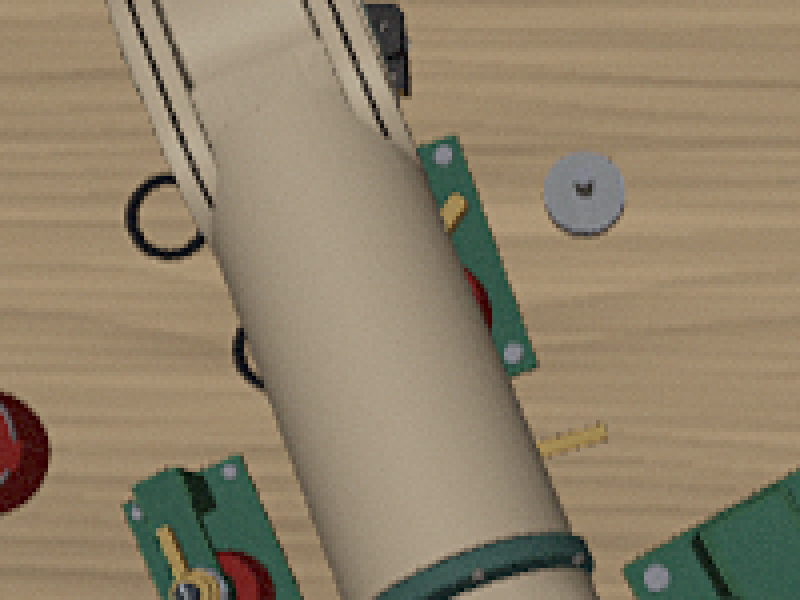

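The arm hides the nut from the top camera. Jaw axis is at 3° and the wing at -33°, so there is about 36° of clearance before contact. Lowering now.

Run:
```python
from h import *
s=env.read_state()
print(env.line_to([.5818,.1085,.165],max_speed=.12,force_limit=4))
s=env.read_state(); print(s['time_s'],s['ee_pos'],s['eef_rot'],s['q'].round(1),s['contact_force'],s['wrist_torque'],s['width'])
im,d,P=cloud("side"); cv2.imwrite("pics/down.png",im[150:270,130:290,::-1].repeat(5,0).repeat(5,1))
```

```text
False
6.05 [0.58232166 0.10871053 0.16567819] [-1.79922079e+02  1.41412203e-02 -8.67997875e+01] [  1.4  33.  -23.2  96.6  15.5  53.5 155.5] [-0.55555086  0.28509819 -0.55502761] [ 0.11426305 -0.03950446  0.04095871] 0.09406927480589017
```

View pics/down.png

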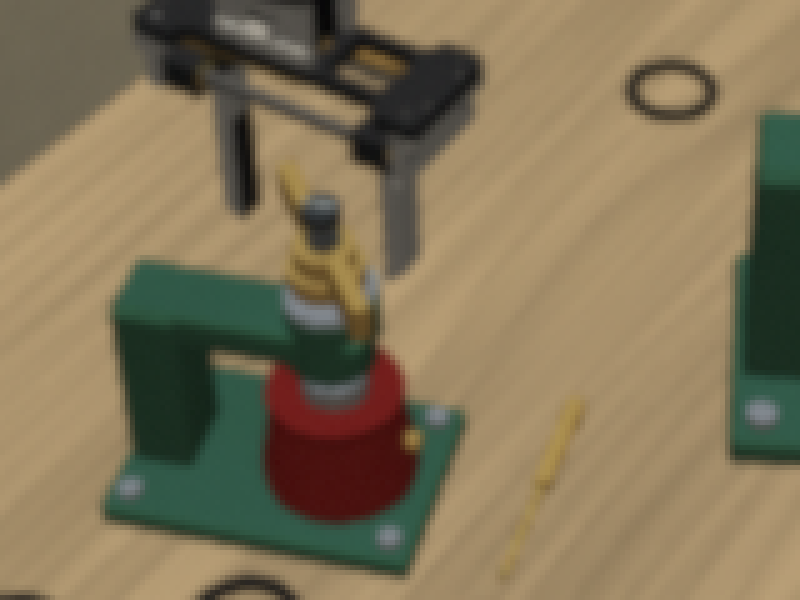

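Run:
```python
from h import *
im,d,P=cloud("side")
p=env.camera_params("side");f=192/np.tan(np.radians(p['vfov']/2))
def pr(X):
    c=p['R']@np.array(X)+p['t']; u=f*c[0]/c[2]+p['cx'];v=f*c[1]/c[2]+p['cy']; return ((u-130)*5,(v-150)*5)
s=env.read_state();e=s['ee_pos']
print("tcp",pr(e),"capTop",pr([.582,.1085,.224]),"fingers",pr(e+[.053,0.003,0]),pr(e-[.053,0.003,0]))
for (a,b) in ((240,200),(400,260),(400,240),(400,200),(320,205)):
    print((a,b),P[150+b//5,130+a//5].round(3))
```

```text
tcp (np.float64(324.55870079550334), np.float64(279.847218773637)) capTop (np.float64(318.40884735599), np.float64(201.0585565415019)) fingers (np.float64(247.38564867748124), np.float64(246.9326716934485)) (np.float64(403.9961191515356), np.float64(313.7275251065992))
(240, 200) [0.631 0.117 0.207]
(400, 260) [0.524 0.113 0.214]
(400, 240) [0.527 0.108 0.223]
(400, 200) [0.524 0.11  0.255]
(320, 205) [0.579 0.111 0.224]
```

Run:
```python
from h import *
im,d,P=cloud("side"); cv2.imwrite("pics/down2.png",im[150:270,130:290,::-1].repeat(5,0).repeat(5,1))
s=env.read_state(); print(s['time_s'],s['ee_pos'],s['contact_force'])
print(P[150+46:150+66:2,130+80].round(3))
print(P[150+36:150+52:2,130+48].round(3))
```

```text
6.2 [0.5821759  0.10855689 0.16556133] [ 0.30766038 -1.03503996  0.25628914]
[[ 0.525  0.11   0.233]
 [ 0.524  0.112  0.228]
 [ 0.526  0.11   0.218]
 [ 0.523  0.114  0.216]
 [ 0.664 -0.059  0.003]
 [ 0.657 -0.05   0.004]
 [ 0.653 -0.044  0.002]
 [ 0.646 -0.035  0.004]
 [ 0.642 -0.03   0.001]
 [ 0.638 -0.025 -0.002]]
[[ 0.628  0.119  0.225]
 [ 0.632  0.116  0.213]
 [ 0.629  0.12   0.21 ]
 [ 0.629  0.121  0.204]
 [ 0.784 -0.039  0.001]
 [ 0.782 -0.036 -0.004]
 [ 0.772 -0.025 -0.   ]
 [ 0.766 -0.018 -0.001]]
```

View pics/down2.png

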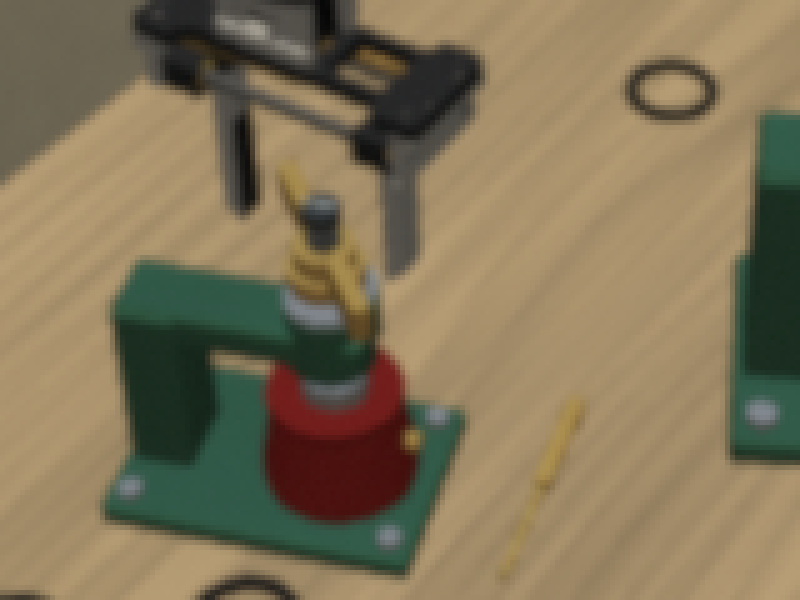

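Run:
```python
from h import *
im,d,P=cloud("side")
cv2.imwrite("pics/grip.png",im[100:220,130:290,::-1].repeat(5,0).repeat(5,1))
for u in (47,50,76,80,82): 
    print(u,[(v,tuple(P[v,130+u].round(3))) for v in range(132,206,4)])
```

```text
47 [(132, (np.float64(0.585), np.float64(0.147), np.float64(0.433))), (136, (np.float64(0.586), np.float64(0.148), np.float64(0.422))), (140, (np.float64(0.597), np.float64(0.137), np.float64(0.399))), (144, (np.float64(0.594), np.float64(0.142), np.float64(0.392))), (148, (np.float64(0.592), np.float64(0.145), np.float64(0.382))), (152, (np.float64(0.609), np.float64(0.129), np.float64(0.353))), (156, (np.float64(0.605), np.float64(0.135), np.float64(0.346))), (160, (np.float64(0.608), np.float64(0.133), np.float64(0.332))), (164, (np.float64(0.633), np.float64(0.108), np.float64(0.291))), (168, (np.float64(0.606), np.float64(0.138), np.float64(0.31))), (172, (np.float64(0.633), np.float64(0.112), np.float64(0.267))), (176, (np.float64(0.63), np.float64(0.117), np.float64(0.257))), (180, (np.float64(0.629), np.float64(0.119), np.float64(0.245))), (184, (np.float64(0.631), np.float64(0.119), np.float64(0.23))), (188, (np.float64(0.63), np.float64(0.122), np.float64(0.218))), (192, (np.float64(0.631), np.float64(0.122), np.float64(0.203))), (196, (np.float64(0.784), np.float64(-0.033)
[... 4508 characters left out ...]
np.float64(0.102), np.float64(0.337))), (168, (np.float64(0.508), np.float64(0.117), np.float64(0.34))), (172, (np.float64(0.499), np.float64(0.129), np.float64(0.339))), (176, (np.float64(0.496), np.float64(0.134), np.float64(0.331))), (180, (np.float64(0.495), np.float64(0.137), np.float64(0.321))), (184, (np.float64(0.503), np.float64(0.128), np.float64(0.297))), (188, (np.float64(0.523), np.float64(0.103), np.float64(0.256))), (192, (np.float64(0.525), np.float64(0.102), np.float64(0.241))), (196, (np.float64(0.524), np.float64(0.104), np.float64(0.229))), (200, (np.float64(0.523), np.float64(0.105), np.float64(0.216))), (204, (np.float64(0.663), np.float64(-0.069), np.float64(-0.004)))]
```

View pics/grip.png

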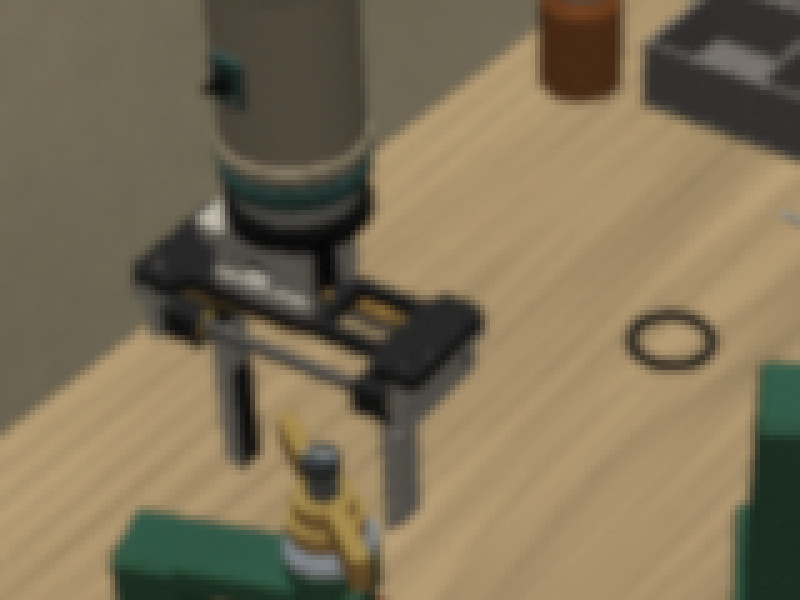

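The state says the TCP is at z=0.166, but the picture shows the fingertips at about 0.205 (crop (240,460) and (400,520)) and the body's underside near 0.30. xy agrees. I'll go down a little, which is safe under either reading, and compare again.

Run:
```python
from h import *
print(env.line_to([.5818,.1085,.147],max_speed=.05,force_limit=4))
s=env.read_state(); print(s['time_s'],s['ee_pos'],s['contact_force'],s['q'].round(2))
im,d,P=cloud("side"); cv2.imwrite("pics/down3.png",im[150:270,130:290,::-1].repeat(5,0).repeat(5,1))
for u in (48,80): print([(v,tuple(P[v,130+u].round(3))) for v in range(186,216,2)])
```

```text
False
6.7583 [0.58158601 0.10850288 0.14656847] [ 0.20680594 -0.21945835  0.13794049] [  1.12  34.29 -22.78  97.76  16.23  51.27 154.86]
[(186, (np.float64(0.629), np.float64(0.118), np.float64(0.224))), (188, (np.float64(0.628), np.float64(0.12), np.float64(0.218))), (190, (np.float64(0.629), np.float64(0.12), np.float64(0.209))), (192, (np.float64(0.632), np.float64(0.117), np.float64(0.199))), (194, (np.float64(0.63), np.float64(0.12), np.float64(0.195))), (196, (np.float64(0.63), np.float64(0.121), np.float64(0.188))), (198, (np.float64(0.631), np.float64(0.122), np.float64(0.181))), (200, (np.float64(0.764), np.float64(-0.016), np.float64(0.002))), (202, (np.float64(0.759), np.float64(-0.009), np.float64(0.0))), (204, (np.float64(0.753), np.float64(-0.002), np.float64(0.0))), (206, (np.float64(0.64), np.float64(0.116), np.float64(0.141))), (208, (np.float64(0.636), np.float64(0.121), np.float64(0.139))), (210, (np.float64(0.628), np.float64(0.13), np.float64(0.143))), (212, (np.float64(0.622), np.float64(0.137), np.float64(0.143))), (214, (np.float64(0.619), np.float64(0.141), n
[... 308 characters left out ...]
.float64(0.11), np.float64(0.24))), (196, (np.float64(0.524), np.float64(0.112), np.float64(0.235))), (198, (np.float64(0.523), np.float64(0.113), np.float64(0.229))), (200, (np.float64(0.521), np.float64(0.116), np.float64(0.225))), (202, (np.float64(0.524), np.float64(0.113), np.float64(0.214))), (204, (np.float64(0.525), np.float64(0.113), np.float64(0.206))), (206, (np.float64(0.523), np.float64(0.115), np.float64(0.202))), (208, (np.float64(0.523), np.float64(0.116), np.float64(0.194))), (210, (np.float64(0.647), np.float64(-0.037), np.float64(0.001))), (212, (np.float64(0.645), np.float64(-0.033), np.float64(-0.003))), (214, (np.float64(0.637), np.float64(-0.024), np.float64(-0.001)))]
```

View pics/down3.png

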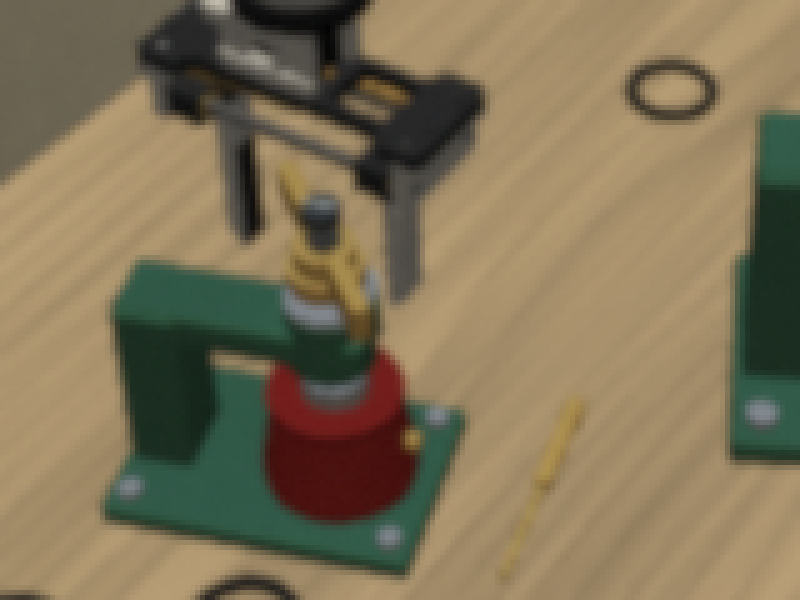

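Run:
```python
from h import *
im,d,P=cloud("side")
for nm,sl in (("L",(slice(175,215),slice(170,184))),("R",(slice(175,215),slice(206,216)))):
    Q=P[sl].reshape(-1,3)
    x0=.635 if nm=="L" else .53
    m=(abs(Q[:,0]-x0)<.02)&(abs(Q[:,1]-.1085)<.02)&(Q[:,2]>.155)&(Q[:,2]<.28)
    Q=Q[m]; o=np.argsort(Q[:,2])[:14]; print(nm,len(Q)); print(Q[o].round(3).tolist())
    for a in (0.18,.2,.22,.24):
        k=Q[(Q[:,2]>a)&(Q[:,2]<a+.02)]; 
        if len(k): print(a,k.min(0).round(3),k.max(0).round(3))
```

```text
L 167
[[0.632, 0.121, 0.18], [0.631, 0.103, 0.182], [0.63, 0.113, 0.182], [0.632, 0.115, 0.183], [0.632, 0.12, 0.183], [0.63, 0.109, 0.183], [0.629, 0.119, 0.183], [0.633, 0.122, 0.183], [0.638, 0.121, 0.184], [0.633, 0.114, 0.186], [0.632, 0.119, 0.186], [0.633, 0.122, 0.187], [0.629, 0.114, 0.187], [0.632, 0.111, 0.187]]
0.18 [0.628 0.103 0.182] [0.642 0.123 0.2  ]
0.2 [0.628 0.104 0.2  ] [0.642 0.125 0.22 ]
0.22 [0.626 0.104 0.221] [0.64  0.126 0.24 ]
0.24 [0.629 0.105 0.242] [0.643 0.123 0.259]
R 136
[[0.531, 0.115, 0.182], [0.532, 0.117, 0.184], [0.534, 0.115, 0.184], [0.532, 0.114, 0.185], [0.527, 0.115, 0.188], [0.525, 0.099, 0.188], [0.525, 0.114, 0.188], [0.525, 0.109, 0.189], [0.525, 0.105, 0.189], [0.53, 0.116, 0.191], [0.532, 0.117, 0.191], [0.526, 0.099, 0.191], [0.525, 0.108, 0.192], [0.534, 0.115, 0.192]]
0.18 [0.523 0.099 0.182] [0.535 0.119 0.2  ]
0.2 [0.522 0.095 0.201] [0.538 0.119 0.22 ]
0.22 [0.522 0.095 0.221] [0.534 0.12  0.24 ]
0.24 [0.522 0.096 0.24 ] [0.535 0.117 0.257]
```

The visible tips are at about 0.181, 35 mm above the reported TCP. This height works under both readings: tips at 0.147 clear the clamp arm at 0.141, and tips at 0.181 still overlap the wings at start and end. So I'll turn here with joint 7 only and watch the moment.

```bash
cat >> h.py <<'E'
def meas(n=5):
    W=[];F=[]
    for i in range(n):
        env.hold(0.03); s=env.read_state(); W.append(s['wrist_torque']); F.append(s['contact_force'])
    return s,np.mean(W,0),np.mean(F,0),np.std(W,0)[2]
def turn(dq,n=5):
    q=np.array(turn.q); q[6]+=dq; turn.q=q; env.goto_joints(q)
    s,w,f,sd=meas(n)
    print(f"t{s['time_s']:.1f} cmd{q[6]:.1f} q7 {s['q'][6]:.1f} mz {w[2]:.3f} sd{sd:.3f} mxy {w[:2].round(2)} F {f.round(1)} p {(s['ee_pos']*1e3).round(1)}",flush=True)
    return w[2]
E
python3 - <<'E'
from h import *
turn.q=env.read_state()['q']
turn(0)
for i in range(5): turn(-9)
im,d,P=cloud("side"); cv2.imwrite("pics/t1.png",im[150:270,130:290,::-1].repeat(5,0).repeat(5,1))
np.save("q.npy",turn.q)
E
```

```text
t7.3 cmd154.9 q7 154.9 mz 0.004 sd0.027 mxy [ 0.11 -0.05] F [-0.   0.3  0.1] p [582.  108.6 147.2]
t7.7 cmd145.9 q7 146.0 mz 0.018 sd0.023 mxy [ 0.11 -0.07] F [ 0.  -0.   0.1] p [582.  108.6 147.1]
t8.2 cmd136.9 q7 137.0 mz -0.020 sd0.021 mxy [ 0.12 -0.06] F [ 0.1 -0.1 -0.1] p [582.  108.6 147.1]
t8.6 cmd127.9 q7 128.0 mz 0.004 sd0.027 mxy [ 0.12 -0.09] F [-0.2 -0.  -0.2] p [582.  108.6 147.2]
t9.0 cmd118.9 q7 119.0 mz -0.003 sd0.034 mxy [ 0.12 -0.11] F [ 0.1  0.  -0.1] p [582.  108.6 147.2]
t9.5 cmd109.9 q7 110.0 mz -0.002 sd0.019 mxy [ 0.11 -0.09] F [-0.2  0.2 -0. ] p [582.  108.6 147.2]
```

View pics/t1.png

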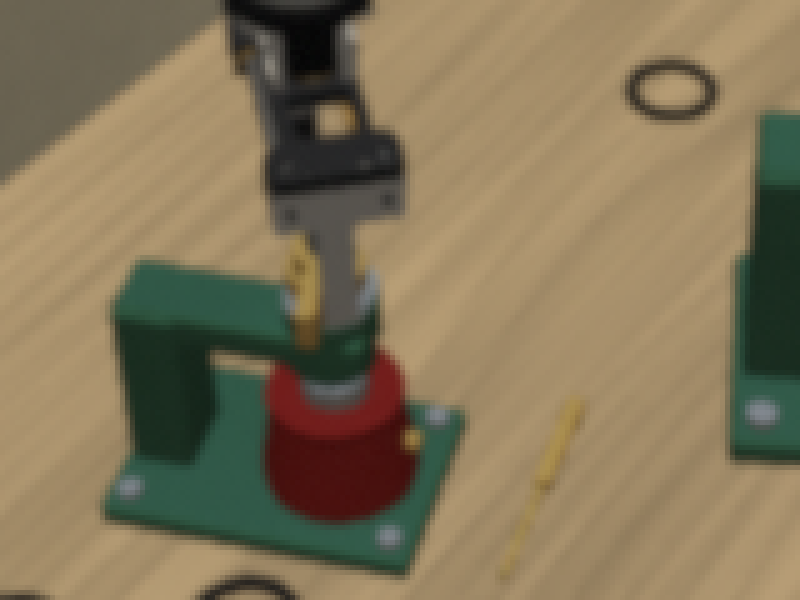

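The front wing (305,300) has moved and the finger (335,280) bears on it. At rest the moment relaxes to about 0, so I'll also read it at the instant a move ends.

```bash
cat >> h.py <<'E'
def turn2(dq):
    q=np.array(turn.q); q[6]+=dq; turn.q=q; env.goto_joints(q)
    o=[]
    for i in range(6):
        s=env.read_state(); o.append((s['wrist_torque'][2],s['joint_torque'][6],s['joint_vel'][6],s['q'][6]))
        env.hold(0.01)
    o=np.array(o)
    print(f"t{s['time_s']:.2f} cmd{q[6]:.1f} mz {o[:,0].round(3)} jt {o[:,1].round(3)} v {o[:,2].round(1)} q {o[:,3].round(2)}",flush=True)
E
python3 - <<'E'
from h import *
turn.q=np.load("q.npy")
turn2(-10);turn2(-20);turn2(-2);turn2(-2);turn2(-1)
np.save("q.npy",turn.q)
E
```

```text
t9.87 cmd99.9 mz [-0.03  -0.047  0.031 -0.045 -0.01   0.022] jt [-0.211 -0.165 -0.127 -0.095 -0.07  -0.049] v [ 0.3  0.1 -0.1 -0.4 -0.4 -0.7] q [100.11 100.11 100.11 100.1  100.1  100.1 ]
t10.34 cmd79.9 mz [0.042 0.051 0.    0.032 0.082 0.03 ] jt [-0.122 -0.093 -0.07  -0.051 -0.035 -0.023] v [-0.3 -0.5 -0.7 -0.7 -1.  -0.9] q [80.13 80.12 80.12 80.11 80.11 80.1 ]
t10.64 cmd77.9 mz [0.087 0.108 0.072 0.115 0.08  0.071] jt [-0.134 -0.123 -0.115 -0.108 -0.102 -0.098] v [-0.2 -0.3 -0.3 -0.3 -0.4 -0.3] q [77.99 77.99 77.98 77.98 77.98 77.98]
t10.94 cmd75.9 mz [0.094 0.138 0.132 0.144 0.101 0.137] jt [-0.181 -0.17  -0.16  -0.153 -0.147 -0.142] v [-0.  -0.  -0.  -0.1 -0.1 -0.2] q [75.94 75.94 75.94 75.94 75.94 75.94]
t11.24 cmd74.9 mz [0.131 0.144 0.181 0.145 0.179 0.145] jt [-0.203 -0.199 -0.195 -0.193 -0.191 -0.19 ] v [ 0.1  0.   0.1 -0.   0.1 -0.1] q [74.89 74.89 74.89 74.89 74.89 74.89]
```

```bash
cat >> h.py <<'E'
def turn3(dq):
    q=np.array(turn.q)
    for d in dq:
        q[6]+=d; env.goto_joints(q)
    turn.q=q; np.save("q.npy",q)
    o=[]
    for i in range(8):
        s=env.read_state(); o.append((s['wrist_torque'][2],s['joint_torque'][6],s['q'][6])); env.hold(0.02)
    o=np.array(o); m=o.mean(0)
    print(f"t{s['time_s']:.2f} cmd{q[6]:.1f} mz {m[0]:.3f} jt {m[1]:.3f} q7 {m[2]:.2f} F {s['contact_force'].round(1)}",flush=True)
    return m[0]
E
python3 - <<'E'
from h import *
turn.q=np.load("q.npy")
for i in range(8):
    if turn3([-12,-1.5,-1.5])>.3: break
im,d,P=cloud("side"); cv2.imwrite("pics/t2.png",im[150:270,130:290,::-1].repeat(5,0).repeat(5,1))
E
```

```text
t12.18 cmd59.9 mz 0.269 jt -0.255 q7 59.94 F [ 5.4 -0.9 -4.1]
t13.13 cmd44.9 mz 0.271 jt -0.257 q7 44.93 F [ 4.  -1.9 -2.9]
t14.08 cmd29.9 mz 0.251 jt -0.258 q7 29.93 F [ 4.5 -3.1 -3.6]
t15.03 cmd14.9 mz 0.248 jt -0.256 q7 14.93 F [ 2.4 -3.7 -3.4]
t15.98 cmd-0.1 mz 0.244 jt -0.247 q7 -0.05 F [ 0.2 -5.2 -3.4]
t16.93 cmd-15.1 mz 0.251 jt -0.241 q7 -15.05 F [-0.9 -4.5 -2.6]
t17.88 cmd-30.1 mz 0.236 jt -0.226 q7 -30.06 F [-3.3 -3.5 -2.2]
t18.83 cmd-45.1 mz 0.184 jt -0.195 q7 -45.07 F [-2.9 -3.3 -1. ]
```

View pics/t2.png

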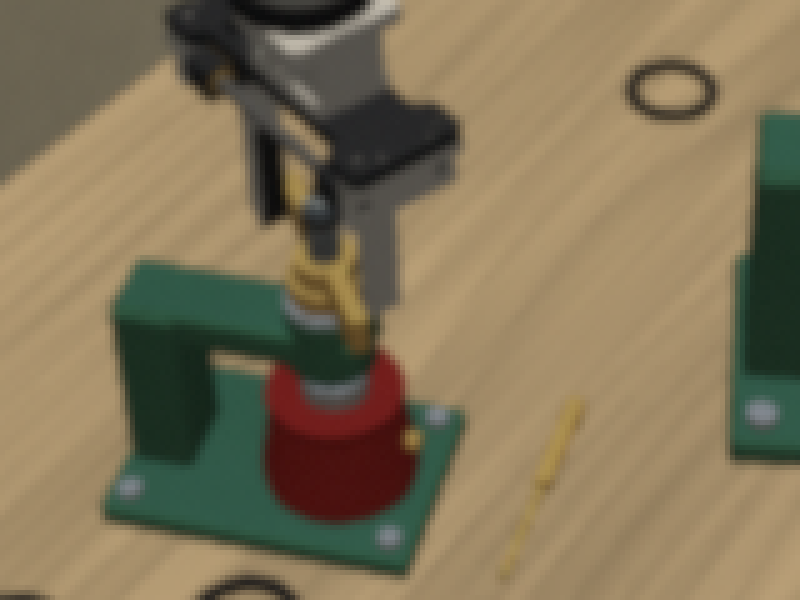

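Only one finger is bearing (about 5 N sideways), which is fine. Drag reads about 0.25 N m and the nut has turned about 180°. Smaller steps from here until the torque climbs.

Run:
```python
from h import *
turn.q=np.load("q.npy")
for i in range(9):
    if turn3([-5,-1.5,-1.5])>.36: break
```

```text
t19.77 cmd-53.1 mz 0.150 jt -0.150 q7 -53.08 F [-2.1 -2.8 -3.5]
t20.65 cmd-61.1 mz 0.102 jt -0.120 q7 -61.08 F [-1.4 -0.8 -0.4]
t21.53 cmd-69.1 mz 0.105 jt -0.104 q7 -69.08 F [-1.5 -0.6 -0.1]
t22.42 cmd-77.1 mz 0.136 jt -0.144 q7 -77.08 F [-0.1 -0.8 -0.1]
t23.30 cmd-85.1 mz 0.227 jt -0.224 q7 -85.08 F [ 1.6  0.2 -1.2]
t24.18 cmd-93.1 mz 0.302 jt -0.305 q7 -93.08 F [ 4.1  1.1 -4.1]
t25.07 cmd-101.1 mz 0.335 jt -0.344 q7 -101.07 F [ 5.2  1.6 -4. ]
t25.95 cmd-109.1 mz 0.349 jt -0.357 q7 -109.07 F [ 5.9  0.8 -4.7]
t26.83 cmd-117.1 mz 0.337 jt -0.353 q7 -117.07 F [ 5.7  0.7 -5.5]
```

Run:
```python
from h import *
im,d,P=cloud("side"); cv2.imwrite("pics/t3.png",im[150:270,130:290,::-1].repeat(5,0).repeat(5,1))
print(env.read_state()['ee_pos'],env.read_state()['eef_rot'])
```

```text
[0.58247941 0.1083209  0.14711826] [ 1.79995516e+02 -6.54326810e-02  1.26084121e+00]
```

View pics/t3.png

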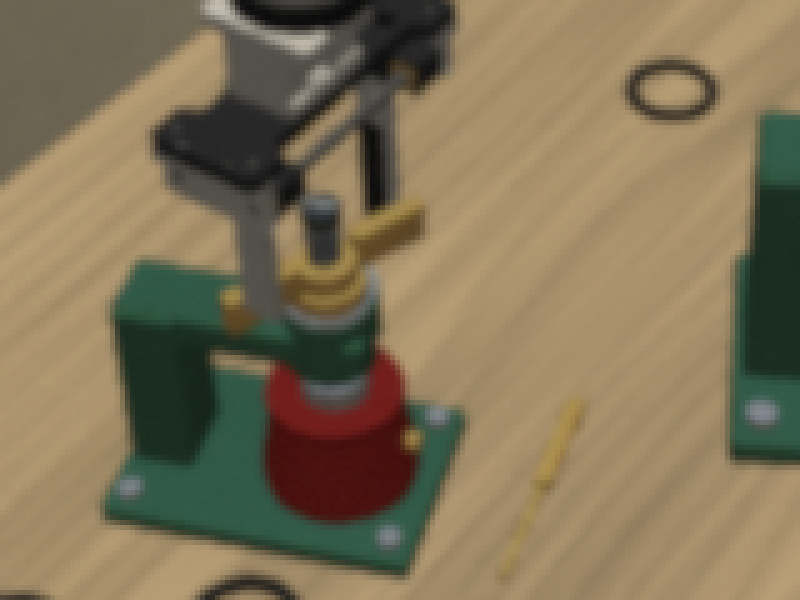

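The nut is close to the washer. Both fingers bear: front finger at (262,270) on the left wing, rear finger at (380,170) on the right wing (420,215). I'll measure the wing height.

Run:
```python
from h import *
im,d,P=cloud("side")
hsv=cv2.cvtColor(im,cv2.COLOR_RGB2HSV)
print([(u,v,P[v,u].round(3).tolist()) for u in (206,209,212) for v in (190,191,192,193,194,195,196,197,198)])
C=np.array([.582,.1095])
r=np.hypot(P[...,0]-C[0],P[...,1]-C[1])
brass=(hsv[...,0]>14)&(hsv[...,0]<32)&(hsv[...,1]>90)
for a,b in ((.012,.023),(.03,.066)):
    m=brass&(r>a)&(r<b)&(P[...,2]>.15)&(P[...,2]<.22); print(a,m.sum(),np.percentile(P[m][:,2],[2,10,50,80,90,95,98]).round(4))
    t=P[m]; 
    if a==.03: print(np.degrees(np.arctan2(t[:,1]-C[1],t[:,0]-C[0])).round(0)[::4])
```

```text
[(206, 190, [0.576, 0.064, 0.196]), (206, 191, [0.576, 0.064, 0.193]), (206, 192, [0.573, 0.068, 0.193]), (206, 193, [0.568, 0.074, 0.195]), (206, 194, [0.569, 0.073, 0.191]), (206, 195, [0.566, 0.077, 0.191]), (206, 196, [0.566, 0.077, 0.187]), (206, 197, [0.57, 0.073, 0.179]), (206, 198, [0.568, 0.075, 0.178]), (209, 190, [0.573, 0.054, 0.19]), (209, 191, [0.567, 0.062, 0.195]), (209, 192, [0.564, 0.065, 0.195]), (209, 193, [0.563, 0.067, 0.193]), (209, 194, [0.567, 0.062, 0.184]), (209, 195, [0.566, 0.064, 0.182]), (209, 196, [0.567, 0.063, 0.177]), (209, 197, [0.564, 0.067, 0.178]), (209, 198, [0.565, 0.066, 0.173]), (212, 190, [0.565, 0.051, 0.191]), (212, 191, [0.562, 0.055, 0.192]), (212, 192, [0.562, 0.055, 0.189]), (212, 193, [0.562, 0.055, 0.184]), (212, 194, [0.561, 0.057, 0.183]), (212, 195, [0.562, 0.055, 0.177]), (212, 196, [0.562, 0.055, 0.174]), (212, 197, [0.562, 0.056, 0.171]), (212, 198, [0.679, -0.09, -0.002])]
0.012 158 [0.1612 0.165  0.1767 0.1852 0.1878 0.1911 0.1921]
0.03 161 [0.1689 0.1728 0.1865 0.1925 0.1945 0.1959 0.2002]
[ -74.  -82.  -86.  -79. -104.  -84.  -99. -110.  -95. -112. -110. -106.
 -113. -109. -111. -108. -108. -111. -109. -109. -116. -110. -108. -109.
 -112. -112. -109. -111. -113.   64.   77.   71.   84.   79.   73.   79.
   74.   78.   75.   75.   76.]
```

Wing top is now about 0.195, so the under face is at the washer. Turned about 253° in total. Static readings after quick steps could be low, so fine 1.5° steps now.

```bash
cat >> h.py <<'E'
def turn4(d):
    q=np.array(turn.q); q[6]+=d; env.goto_joints(q); turn.q=q; np.save("q.npy",q)
    o=[]
    for i in range(5):
        s=env.read_state(); o.append(np.r_[s['wrist_torque'][2],s['joint_torque'][6],s['contact_force'],s['q'][6]]); env.hold(.005)
    m=np.mean(o,0); print(f"t{s['time_s']:.2f} cmd{q[6]:.1f} mz {m[0]:.3f} jt {m[1]:.3f} F {m[2:5].round(1)} q {m[5]:.2f} w {s['width']:.4f}",flush=True)
    return m[0]
E
python3 - <<'E'
from h import *
turn.q=np.load("q.npy")
for i in range(8):
    if turn4(-1.5)>.5: break
E
```

```text
t27.23 cmd-118.6 mz 0.443 jt -0.449 F [ 5.7  0.2 -4.7] q -118.56 w 0.0940
t27.52 cmd-120.1 mz 0.544 jt -0.553 F [ 5.5 -0.1 -5.2] q -120.05 w 0.0937
```

Run:
```python
from h import *
turn.q=np.load("q.npy")
for i in range(4):
    if turn4(-0.5)>.585: break
```

```text
t27.82 cmd-120.6 mz 0.685 jt -0.683 F [ 5.6 -0.3 -5.4] q -120.53 w 0.0938
```

Run:
```python
from h import *
for i in range(8):
    s=env.read_state(); print(round(s['time_s'],2),s['wrist_torque'][2].round(3),s['joint_torque'][6].round(3),s['q'][6].round(3)); env.hold(.05)
```

```text
27.82 0.665 -0.681 -120.533
27.88 0.688 -0.68 -120.532
27.93 0.662 -0.68 -120.531
27.98 0.706 -0.68 -120.53
28.02 0.674 -0.68 -120.532
28.07 0.635 -0.68 -120.533
28.12 0.692 -0.68 -120.534
28.18 0.669 -0.68 -120.531
```

The reading holds steady at 0.68 N m. The climb began near q7≈-77 (43°, 0.75 rad ago), which at 0.7 N m/rad plus about 0.1 drag gives about 0.63, so the two agree. Stop tightening, back off and lift.

Run:
```python
from h import *
turn.q=np.load("q.npy")
turn4(10); turn4(20)
s=env.read_state(); p=s['ee_pos'].copy(); p[2]=.36
print(env.line_to(p,max_speed=.12,force_limit=6))
s=env.read_state(); print(s['time_s'],s['ee_pos'],s['contact_force'])
q=s['q'].copy(); q[0]+=45; env.goto_joints(q)
s=env.read_state(); print(s['time_s'],s['ee_pos'])
im,d,P=cloud("top"); cv2.imwrite("pics/endtop.png",cv2.resize(im[:,:,::-1],(800,600),interpolation=cv2.INTER_CUBIC))
y,x=150,200; cr=im[y-50:y+50,x-50:x+50,::-1]
im2,d2,P2=cloud("side"); c2=im2[170:270,140:240,::-1]
cv2.imwrite("pics/endcrop.png",cv2.resize(np.hstack([cr,c2]),(800,400),interpolation=cv2.INTER_CUBIC))
hsv=cv2.cvtColor(im,cv2.COLOR_RGB2HSV); C=np.array([.5816,.1082])
r=np.hypot(P[...,0]-C[0],P[...,1]-C[1])
m=(hsv[...,0]>14)&(hsv[...,0]<32)&(hsv[...,1]>90)&(r>.03)&(r<.07)&(P[...,2]>.175)&(P[...,2]<.215)
t=P[m]; print(len(t),np.percentile(t[:,2],[10,50,90]).round(4)); u,s_,vt=np.linalg.svd(t[:,:2]-t[:,:2].mean(0),full_matrices=False); print(np.degrees(np.arctan2(vt[0,1],vt[0,0])))
```

```text
t28.55 cmd-110.6 mz 0.015 jt 0.149 F [-0.4  0.1  0.2] q -110.84 w 0.0942
t29.02 cmd-90.6 mz 0.008 jt 0.066 F [-0.3  0.   0.4] q -90.89 w 0.0938
False
30.95 [0.5813459  0.10837011 0.35933988] [ 0.24310348 -1.06600202 -0.73984696]
32.6083 [ 0.48870707 -0.33279737  0.35947522]
124 [0.189  0.1932 0.1971]
-106.71396344194005
```

View pics/endcrop.png

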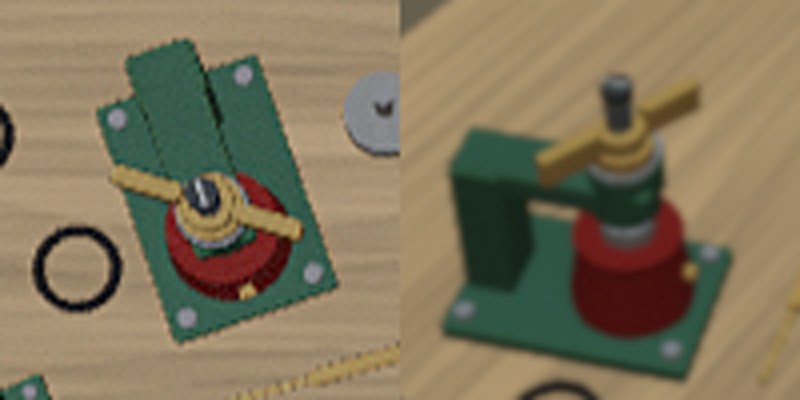

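View pics/endtop.png

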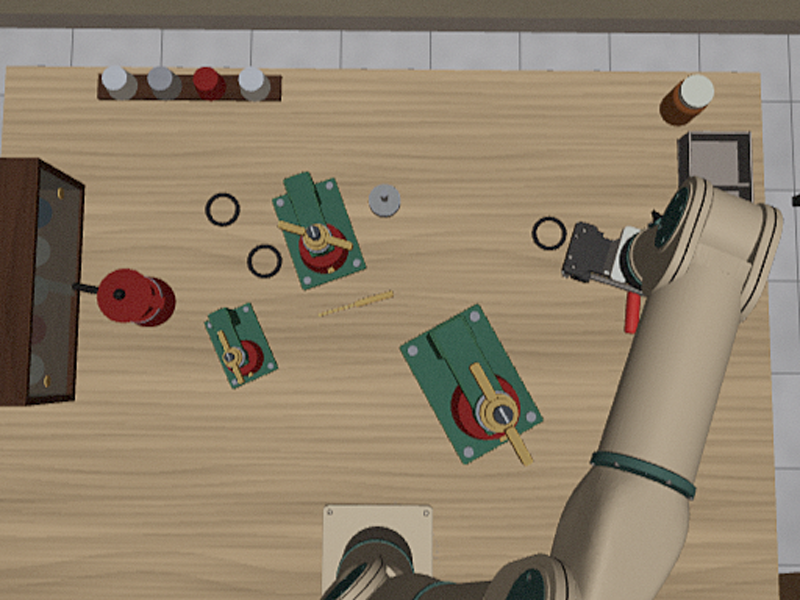

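Nut seated on the washer; gaskets, pick, funnel, pot look unmoved. I'll compare the set screw's slot and the whole scene before and after.

Run:
```python
from h import *
a=cv2.imread("pics/top0.png"); im,d,P=cloud("top"); b=im[:,:,::-1].copy()
f=lambda i:cv2.resize(i[139:159,191:211],(400,400),interpolation=cv2.INTER_CUBIC)
cv2.imwrite("pics/cap.png",np.hstack([f(a),f(b)]))
df=cv2.GaussianBlur(cv2.absdiff(a,b),(5,5),0).max(2); df[:, 330:]=0
n,l,st,c=cv2.connectedComponentsWithStats((df>25).astype(np.uint8)); print([s.tolist() for s in st[1:] if s[4]>4])
for r in [P[139:159,191:211]]:
    pass
```

```text
[[178, 128, 39, 23, 271], [200, 151, 26, 10, 139], [186, 156, 14, 15, 108], [201, 359, 59, 25, 841], [303, 358, 27, 26, 355], [264, 366, 15, 7, 85], [283, 370, 16, 4, 39], [304, 380, 4, 4, 11]]
```

View pics/cap.png

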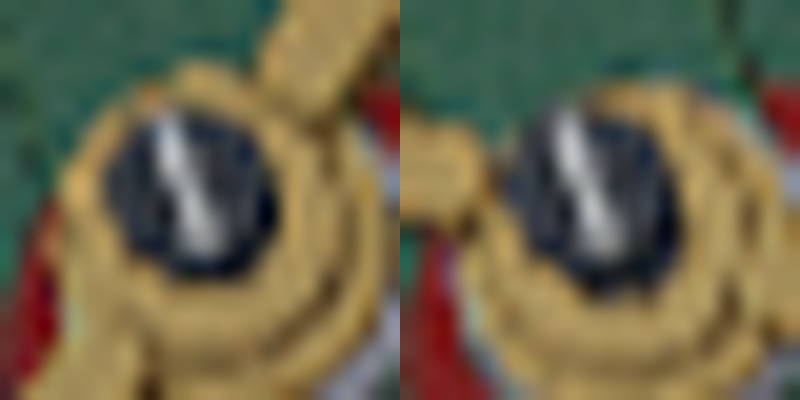

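The slot points the same way in both pictures ((165,115) to (205,250)), and away from the robot only the nut's pixels changed. Handing in.

Run:
```python
from workcell import env
print(env.read_state()['time_s'],env.close_job())
```

```text
the job is handed in; nothing more can be done
32.7583 None
```

The wing lock nut on the medium clamp is run down and tight on the spring washer, at about 0.68 N m by the wrist reading. That is a little over the 0.6 you asked for but under the 0.85 forced limit. I pushed the wings round with the open fingers, about 254° clockwise, then backed off, lifted clear and swung away. The job was handed in at 32.8 s.

**Torque:**
- The last reading held steady at 0.68 N m for 0.4 s with the nut not moving.
- A rough estimate from the angle turned since the torque began to climb gives about 0.63 N m, or about 0.78 if the drag was really 0.25.
- Readings taken after quicker steps were unreliable. They fell to between 0 and 0.35 N m once the arm stopped, so I relied on the final slow steps.
- I did not push on the nut again to check it after letting go.

**Final pictures:** The wing tops are at about 0.195 m, which puts the nut on the washer. The set screw's slot points the same way as before. In the top picture, comparing before and after, only the nut changed away from the robot. The robot's right-hand side, with the screwdriver and one gasket, was left out of that comparison, but I never worked there.

**Disagreement:** The side camera showed the fingertips about 35 mm higher than the reported tool position. I never found out why. I worked at a height that was safe under either reading.

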